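# Back the sample carousel off by one notch

## Robot

A 7-joint arm with a two-finger parallel gripper is mounted at the origin on a cart in front of the work surface, level with it; the furniture and walls round the work are solid. World frame = base frame: x ahead of the robot, y to its left, z up, the work surface at z = 0. Lengths are in m, angles in degrees, forces in N, time in s.
With the tool pointing down it reaches from about 0.425 to 0.925 m from the base axis. Payload 6.8 kg.
Tool frame: the origin (TCP) lies at the very end of the fingers, on their centre line; the grasp point (between the pads) lies env.hold_point_z behind it (env.hold_point_z is the distance from the TCP to the grasp point, in m); z points along the fingers, y is the line along which they close (so a half turn about z gives the same grasp; the last joint's range is limited). The gripper opens to 85 mm and grips with 20 to 120 N. Pads are 22 mm wide; open, the fingers measure 114 mm over their backs; the gripper's body (76 mm by 85 mm) begins 54 mm behind the grasp point. The pads swing forward as they close: fully open they stand 13 mm farther back than shut.
Start: joints at [-82.225, 27.33, 1.283, 89.118, -0.659, 63.558, -4.761], TCP at [0.163, 0.655, 0.231] pointing down, gripper open.
Joint ranges: [-169.35, 169.35], [-19.33, 120.38], [-80.79, 83.38], [13.8, 139.57], [-78.32, 258.32], [9.67, 109.79], [-169.56, 169.56]. Speed limits (degrees/s): [136.94, 136.94, 180, 180, 180, 180, 180].

## Interface

Orientations are given as a 3x3 rotation matrix whose columns are the frame's x, y, z axes.
In Python, from bench import env gives the robot as it stands. The module is installed in compiled form; this text tells all that it offers.
- The arm moves only by the tool servo_tool, never from a script. Its argument "steps" is a list of rows, each a list of 3 entries, a list of its own where there are three numbers: the shift along the tool's x, y, z in mm, then the turn, a rotation vector about the tool's x, y, z in rad, then the closure, from 0 (fully open) to 1 (shut). In form: [[[tx, ty, tz], [wx, wy, wz], grip], ...]. A call has 1 to 8 rows; each row shifts and turns the commanded pose from where the row before left it, along the tool's axes as they then stand; what a row does not reach is not made up. A row lasts 1/8 s, in which the tool goes at most 62.5 mm and 10.7 degrees, less where a joint would pass 70% of its speed; a pose out of reach is approached as far as the arm can. A call with a gripper value outside its range is refused whole. The fingers move at their own pace and stop on an object; "grip_force" is the grip in N (left out, the last holds). Time passes only in rows, so rows that do not move let the fingers close. It gives the time, the measured TCP pose, the force, the opening and the grip force at its end, in the units of the state.
- env.state(): the state, without advancing time (a new reading comes with each control period).
- env.capture(name): name is "scene" or "top"; returns the picture (480x640x3 uint8, red, green, blue); there is no depth.
- env.get_calibration(name): a dict with "camera_matrix" (3x3 intrinsics, pixels), "k1" (the pictures are not rectified: a ray, as slopes to the right and down, at radius r is drawn at 1 + k1 r^2 times it, then the intrinsics apply), "rvec" (rotation vector, rad) and "tvec" (3), from world to camera coordinates, as OpenCV has them. Camera axes: x right, y down, z forward; pixel columns grow to the right and rows downward; lengths in m; the calibration is good to about 2 mm. A picture is of the moment at which its call begins. get_calibration takes no time and is no camera call.
- env.job_done(): hands the job in; it is judged then, once.
The state is a dict: "time": time; "joint_positions": joint angles; "qd": joint speeds; "effort": joint torques, N m; "position": TCP position; "eef_rot": TCP orientation; "wrist_force": force on the tool from outside, world axes, zero at the start; "ft_torque": the same for the moment, N m; "opening": opening from 0.0 (shut) to 1.0 (fully open); "grip_force": force on a finger pad.
Only numpy, scipy, OpenCV 4.12 (cv2) and the standard library are available. Lean on these libraries where they do the work, as an engineer would, in place of code of your own. Each camera call takes 0.05 s, during which the arm holds its last target. There are 200 camera calls.

## Task

The sample carousel has been fed one place too far. With a fingertip, throw its pawl up and back until it rests there by itself, push the wheel one notch backward (clockwise seen from above) by one of its pegs, then tip the pawl back so that its nose drops fully into the next gap between the teeth. Only push the pawl and the pegs, gently, without pinching them; leave the vials alone in their cups and do not disturb the things round about.

Things in the scene. Friction and masses are not known exactly. Their poses are not given: they have to be found in the camera images.
- carousel: fixed grey stand of the sample carousel, upright: a round foot 212 mm across and a tongue (56 mm wide, 12 mm high) that reaches 190 mm from the centre along this body's -y axis and carries the pawl. Origin on the worktop under the wheel's upright axis, z up. A metal ratchet wheel turns on it
- hub (a point): on the wheel's axis, level with the top of its disc (30 mm above the worktop). The disc is 224 mm across. On it: 8 white cups (36 mm across, rims at 46 mm, on radius 47 mm), 8 upright pegs on radius 85 mm, 8 saw teeth on the rim (radius 94 to 112 mm, tops at 44 mm). Heights are above the worktop. Four cups hold a loose vial; the vials reach up to 94 mm
- wheel (a joint): turn of the ratchet wheel, rad; positive = forward = counterclockwise seen from above. Starts near 0. One notch is 0.785 (45 degrees): at multiples of 0.785 the middle of a gap is under the pawl's nose, which has about 0.1 play either way. Pawl down, the steep tooth faces block turning backward. The wheel stays where it is left, does not coast, and takes about 1.5 N at a peg
- peg_top (a point): top of one of the wheel's 8 plain steel push pegs (8 mm thick, from 30 to 75 mm above the worktop, radius 85 mm); moves with the wheel. In the carousel's frame (angle from +x towards +y) this peg stands at joint value + 112.5 degrees, the others every 45 degrees from it, each midway between two cups. All eight are alike; any may be pushed
- gap (a point): floor of the gap between two saw teeth that is under the pawl's nose at the start, on radius 103 mm, 30 mm above the worktop; moves with the wheel. The gap is 31 mm long, the teeth 14 mm high; the tooth on its counterclockwise side shows its steep face, the other its ramp. The next gap, 45 degrees counterclockwise, is the one to be brought under the nose
- pawl (a joint): turn of the L-shaped steel pawl (0.09 kg) about its level pivot, rad: 0 = down, nose in a gap (the start); 1.6 = thrown back on its rest. No spring, only its weight: lifted past about 0.9 it falls back by itself; from there, pushed inward by about 0.8, it falls down by itself. It takes under 1 N
- pawl_pivot (a point): middle of the pawl's pivot, 52 mm above the worktop, 140 mm from the wheel's axis along the carousel's -y axis. The pivot runs along the carousel's x axis between two metal cheeks (31 mm over both, 22 mm deep) whose tops are 57 mm above the worktop
- pawl_lever_top (a point): end of the pawl's thumb lever (8 mm thick, 12 mm wide, with a black tab 20 mm wide), 54 mm from the pivot; moves with the pawl. With the pawl down the lever stands upright over the pivot; pushing it outward, away from the wheel, raises the nose. Thrown back, it lies level, pointing outward, its upper face 57 mm above the worktop
- pawl_nose (a point): lower end of the pawl's nose (10 mm wide), 38 mm from the pivot along the nose arm and 19 mm off it; moves with the pawl. The arm is 12 mm wide, 9 mm thick, 44 mm long; with the pawl down it points level to the wheel's axis, top 57 mm above the worktop. Thrown back, it stands upright over the pivot, up to 96 mm, with its plain side outward
- vial_a: loose glass vial, 27 mm across, 56 mm high, in a cup of the wheel; origin at the centre of its underside; not to be touched
- vial_b: as vial_a
- vial_c: loose glass vial, 24 mm across, 50 mm high, in a cup of the wheel; origin as vial_a; not to be touched
- vial_d: loose glass vial, 29 mm across, 61 mm high, in a cup of the wheel; origin as vial_a; not to be touched
- lab_timer: digital timer, 58 x 70 x 18 mm, bystander; origin at the centre of its underside
- tape_stand: roll of tape, 52 mm across, 19 mm high, bystander; origin at the centre of its underside
- petri_0: petri dish, 90 mm across, 15 mm high, bystander; origin at the centre of its underside
- ball_pen: ball pen, 145 mm long, bystander; origin near its middle

How it is judged:
By the outcome, as a careful person would: the job done as asked, in the order asked, and still so for the second after the job is handed in, with the robot touching nothing.
It also fails if it takes over 51 s, if anything falls off the work surface, if the arm or the gripper's body presses on something with over 40 N, if the wrist force passes 120 N, or if a joint passes its speed limit or range.

## Working session

There is one attempt and no reset: what is moved stays moved. The work goes in short steps, Python scripts to look and compute and a tool call to move; the robot and the scene stay as the last step left them, time stands still between calls to the robot, and variables do not carry over. Pictures are saved under pics/ and viewed, at most 10 in all, crops included, and the job is handed in when it is done.

Besides the shell and the picture viewer there is one more tool, called by a JSON object that holds its "name" and its "arguments", one argument or row to a line. servo_tool: Moves the arm, as the interface text tells. Its arguments: {"type":"object","properties":{"steps":{"type":"array"},"grip_force":{"type":"number"}},"required":["steps"]}

```bash
mkdir -p pics
cat > h.py <<'E'
import numpy as np, cv2
from bench import env
def cal(n):
    c=env.get_calibration(n); R=cv2.Rodrigues(np.array(c["rvec"],float))[0]
    return np.array(c["camera_matrix"],float),float(c["k1"]),R,np.array(c["tvec"],float).ravel()
def proj(n,P):
    K,k,R,t=cal(n); p=np.atleast_2d(P)@R.T+t; s=p[:,:2]/p[:,2:]; s=s*(1+k*(s**2).sum(1,keepdims=True))
    return s@K[:2,:2].T+K[:2,2]
def ray(n,uv):
    K,k,R,t=cal(n); u=cv2.undistortPoints(np.array([[uv]],float),K,np.array([k,0,0,0.]))[0,0]
    return -R.T@t, R.T@np.array([u[0],u[1],1])
def onz(n,uv,z):
    o,d=ray(n,uv); return o+d*(z-o[2])/d[2]
def tri(l):
    A=np.zeros((3,3));b=np.zeros(3)
    for n,uv in l:
        o,d=ray(n,uv); d=d/np.linalg.norm(d); M=np.eye(3)-np.outer(d,d); A+=M;b+=M@o
    return np.linalg.solve(A,b)
def snap(n,f):
    im=env.capture(n); cv2.imwrite(f"pics/{f}.png",im[:,:,::-1]); return im
E
python3 - <<'E'
from h import *
for n in("scene","top"):
    snap(n,n+"0"); K,k,R,t=cal(n); print(n,-R.T@t,K[0,0],k)
print(env.hold_point_z,env.state())
E
```

```text
scene [-0.0716792  -0.44384714  0.85514818] 452.1937734330708 -0.06029429913138981
top [ 0.23398786 -0.04932117  1.643135  ] 600.621607082229 -0.20620064106026187
0.0187 {'time': 0.1, 'joint_positions': array([-82.22414937,  27.37009898,   1.28074243,  89.170627  ,
        -0.65882479,  63.55514308,  -4.76316844]), 'qd': array([ 0.01342   , -0.05607841, -0.09228586, -0.19558603, -0.15506052,
       -0.02607456,  0.01285777]), 'effort': array([ 3.78971468e-03, -5.97764468e+01,  1.61315527e+00, -2.81956422e+01,
        1.27418837e-02,  5.03416712e-03, -1.29468276e-05]), 'position': array([0.16284281, 0.65454806, 0.23044924]), 'eef_rot': array([[-9.70419123e-01,  2.41426299e-01, -2.58667586e-04],
       [ 2.41426410e-01,  9.70417935e-01, -1.52310148e-03],
       [-1.16701089e-04, -1.54049599e-03, -9.99998807e-01]]), 'wrist_force': array([-0.04364018, -0.75734652, -0.37202829]), 'ft_torque': array([-0.01558719,  0.01208527,  0.03236941]), 'grip_force': 0.0, 'opening': 0.9990141325003887}
```

View pics/scene0.png

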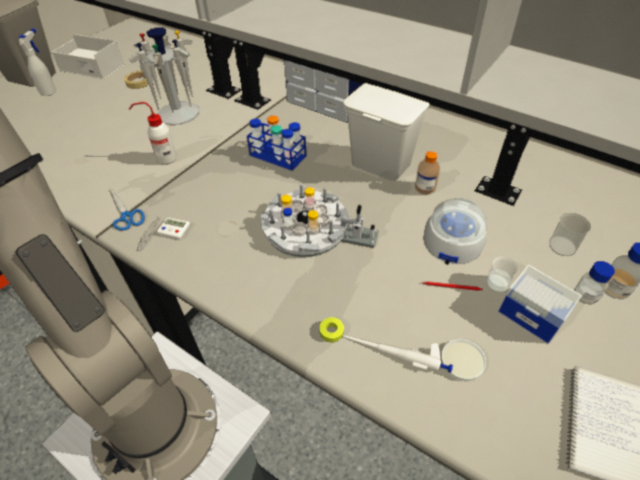

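View pics/top0.png

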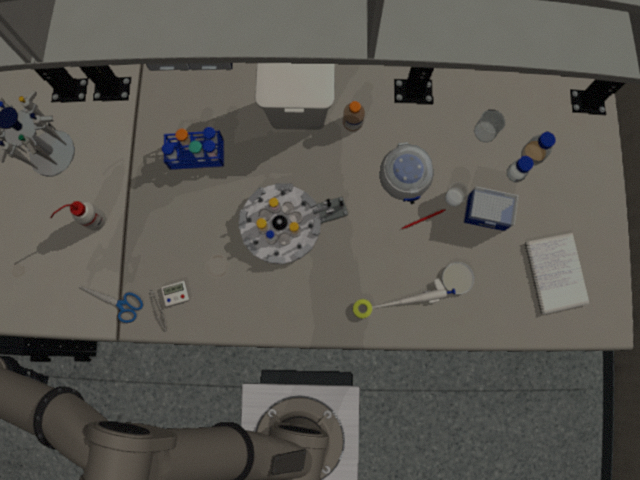

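The carousel is at about (280,222) in the top view, with the pawl at (330,208). In the scene view the wheel is at (303,220) and the pawl at (360,225). I'll enlarge both.

Run:
```python
import cv2
a=cv2.imread("pics/top0.png")[170:275,225:365];b=cv2.imread("pics/scene0.png")[175:265,250:390]
cv2.imwrite("pics/c1.png",cv2.resize(a,(784,588),interpolation=cv2.INTER_CUBIC))
cv2.imwrite("pics/c2.png",cv2.resize(b,(784,504),interpolation=cv2.INTER_CUBIC))
```

```text
(no output)
```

View pics/c1.png

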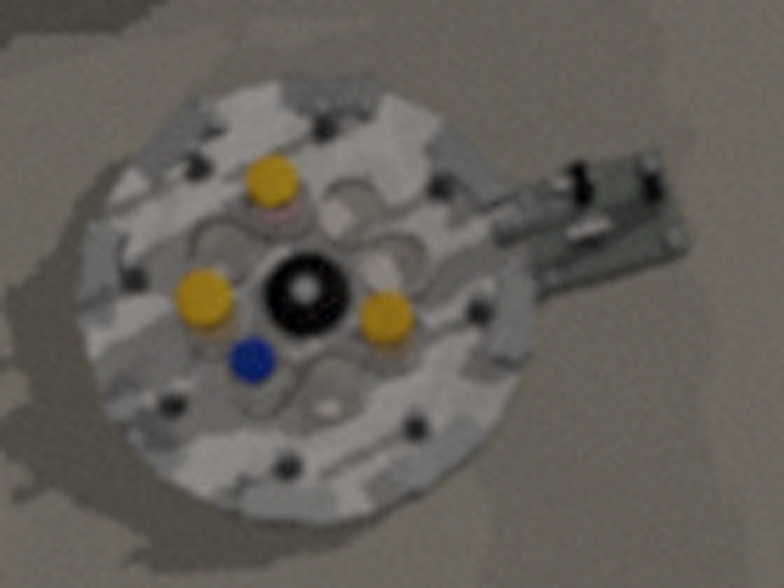

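View pics/c2.png

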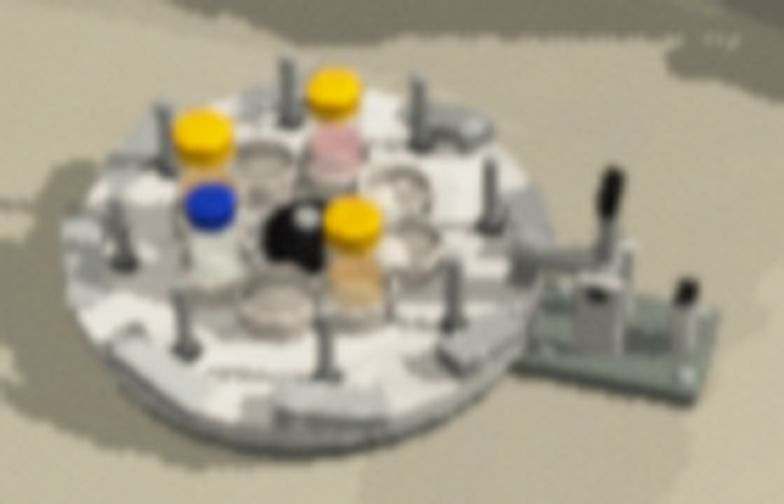

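Top crop: pegs at (197,167), (325,127), (442,185), (480,312), (415,428), (288,467), (173,405), (133,278), and the lever tab at about (578,183). Scene crop: peg tops as listed in the script, lever top at (612,172). The other black tip, (652,185) top and (686,285) scene, is the outer rest post.

```bash
cat > fit.py <<'E'
from h import *
from scipy.optimize import least_squares
f=lambda c,o:(np.array(c,float)+.5)/5.6-.5+np.array(o)
T=f([(197,167),(325,127),(442,185),(480,312),(415,428),(288,467),(173,405),(133,278)],(225,170))
S=f([(163,103),(287,62),(418,78),(490,162),(454,262),(325,312),(183,292),(115,200)],(250,175))
lt=f((578,183),(225,170)); ls=f((612,172),(250,175))
pt=f((652,183),(225,170)); ps=f((686,285),(250,175))
P=np.array([tri([("top",a),("scene",b)]) for a,b in zip(T,S)])
print(P.round(4)); L=tri([("top",lt),("scene",ls)]); print("lever",L,"post",tri([("top",pt),("scene",ps)]))
# ring fit at z=.075
def model(p):
    a=p[2]+np.radians(45)*-np.arange(8); return np.c_[p[0]+.085*np.cos(a),p[1]+.085*np.sin(a),np.full(8,.075)]
res=lambda p:np.r_[(proj("top",model(p))-T).ravel(),(proj("scene",model(p))-S).ravel()]
c=P.mean(0); r=least_squares(res,[c[0],c[1],np.arctan2(P[0,1]-c[1],P[0,0]-c[0])])
print(r.x,np.degrees(r.x[2]),np.sqrt((r.fun**2).mean()))
d=L[:2]-r.x[:2]; print("dist",np.hypot(*d),"yaw from lever",np.degrees(np.arctan2(d[1],d[0]))+90,"yaw pegs",(np.degrees(r.x[2])-22.5)%45)
E
python3 fit.py
```

```text
[[ 0.622   0.1415  0.0665]
 [ 0.6326  0.0764  0.1132]
 [ 0.6098  0.0087  0.1464]
 [ 0.5666 -0.028   0.1446]
 [ 0.53   -0.0127  0.1067]
 [ 0.5216  0.0506  0.0472]
 [ 0.5478  0.1292 -0.0042]
 [ 0.5895  0.1684  0.01  ]]
lever [ 0.63014804 -0.06292422  0.10906901] post [ 0.64575901 -0.09780384  0.04630256]
[0.5821086  0.06587448 1.08340642] 62.07461524113902 8.379466879512718
dist 0.13746596583481174 yaw from lever 20.454551201321564 yaw pegs 39.57461524113902
```

```bash
sed -i 's/^lt=/S=np.roll(S,-1,0)\nlt=/' fit.py; python3 fit.py
```

```text
[[ 0.6427  0.1203  0.0763]
 [ 0.6624  0.0591  0.081 ]
 [ 0.6356  0.0022  0.0777]
 [ 0.5743 -0.018   0.0767]
 [ 0.5176  0.0109  0.0784]
 [ 0.4978  0.0712  0.0739]
 [ 0.5246  0.1276  0.0782]
 [ 0.5862  0.1489  0.0793]]
lever [ 0.63014804 -0.06292422  0.10906901] post [ 0.64575901 -0.09780384  0.04630256]
[0.58153984 0.06599779 0.71945437] 41.22169916485098 0.7486757469315592
dist 0.1377811379182645 yaw from lever 20.65823358526407 yaw pegs 18.721699164850982
```

```bash
cat > g.py <<'E'
from h import *
C=np.array([.5815,.066]); YAW=np.radians(20.5)
u=np.array([np.sin(YAW),-np.cos(YAW)]); e=np.array([np.cos(YAW),np.sin(YAW)])
def go(xy,z,ang):
    s=env.state(); R=s["eef_rot"]; a=np.radians(ang)
    G=np.array([[np.cos(a),np.sin(a),0],[np.sin(a),-np.cos(a),0],[0,0,-1]])
    w=cv2.Rodrigues(R.T@G)[0].ravel(); d=np.r_[xy,z]-s["position"]
    print("pos",s["position"].round(4),"t",s["time"],"F",s["wrist_force"].round(2),"open",round(s["opening"],3)); print("rot",w.round(3),"then shift mm",(G.T@d*1000).round(1))
E
python3 -c "
from g import *
go(C+.118*u,.2,110.5)"
```

```text
pos [0.1628 0.6545 0.2304] t 0.1 F [-0.04 -0.76 -0.37] open 0.999
rot [-0.001  0.001  0.969] then shift mm [-815.9  186.    30.4]
```

{"name": "servo_tool", "arguments": {
  "steps": [
    [[0,0,0],[0,0,0.1615],1],
    [[0,0,0],[0,0,0.1615],1],
    [[0,0,0],[0,0,0.1615],1],
    [[0,0,0],[0,0,0.1615],1],
    [[0,0,0],[0,0,0.1615],1],
    [[0,0,0],[0,0,0.1615],1],
    [[-30,7,0],[0,0,0],1],
    [[-45,10,0],[0,0,0],1]
  ]
}}

```text
time: 1.1
position: [0.2041, 0.5907, 0.2305]
eef_rot: [[-0.353, 0.936, -0.0], [0.936, 0.353, -0.001], [-0.001, -0.001, -1.0]]
wrist_force: [1.8, -0.8, 0.6]
opening: 0.004
grip_force: 0.0
```

{"name": "servo_tool", "arguments": {
  "steps": [
    [[-50,11.5,0],[0,0,0],1],
    [[-50,11.5,0],[0,0,0],1],
    [[-50,11.5,0],[0,0,0],1],
    [[-50,11.5,0],[0,0,0],1],
    [[-50,11.5,0],[0,0,0],1],
    [[-50,11.5,0],[0,0,0],1],
    [[-50,11.5,0],[0,0,0],1],
    [[-50,11.5,0],[0,0,0],1]
  ]
}}

```text
time: 2.1
position: [0.432, 0.2468, 0.2312]
eef_rot: [[-0.351, 0.937, -0.0], [0.937, 0.351, 0.0], [0.0, -0.0, -1.0]]
wrist_force: [0.1, 1.2, 0.0]
opening: -0.001
grip_force: 0.0
```

{"name": "servo_tool", "arguments": {
  "steps": [
    [[-50,11.5,0],[0,0,0],1],
    [[-50,11.5,0],[0,0,0],1],
    [[-50,11.5,0],[0,0,0],1],
    [[-50,11.5,0],[0,0,0],1],
    [[-50,11.5,0],[0,0,0],1],
    [[-50,11.5,0],[0,0,0],1],
    [[-20,4,0],[0,0,0],1],
    [[0,0,0],[0,0,0],1]
  ]
}}

```text
time: 3.1
position: [0.6119, -0.027, 0.2308]
eef_rot: [[-0.348, 0.937, -0.001], [0.937, 0.348, -0.001], [-0.0, -0.001, -1.0]]
wrist_force: [0.0, 0.6, -0.4]
opening: 0.004
grip_force: 0.0
```

```bash
python3 -c "
from g import *
go(C+.118*u,.12,110.5)
snap('top','t1');snap('scene','s1')
a=cv2.imread('pics/t1.png')[150:270,230:390];b=cv2.imread('pics/s1.png')[120:270,250:410]
cv2.imwrite('pics/d1.png',np.hstack([cv2.resize(a,(400,300)),cv2.resize(b,(400,375))[:300]]))"
```

```text
pos [ 0.6119 -0.027   0.2308] t 3.1 F [ 0.01  0.59 -0.43] open 0.004
rot [-0.001  0.    -0.002] then shift mm [-20.2   4.1 110.8]
```

View pics/d1.png

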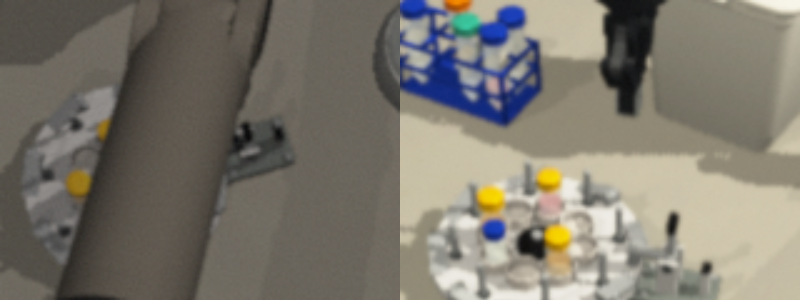

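{"name": "servo_tool", "arguments": {
  "steps": [
    [[-16,4,0],[0,0,0],1],
    [[0,0,40],[0,0,0],1],
    [[0,0,40],[0,0,0],1],
    [[0,0,30],[0,0,0],1],
    [[0,0,20],[0,0,0],1],
    [[0,0,0],[0,0,0],1]
  ]
}}

```text
time: 3.95
position: [0.6207, -0.0391, 0.1002]
eef_rot: [[-0.351, 0.936, -0.002], [0.936, 0.351, -0.0], [0.001, -0.002, -1.0]]
wrist_force: [-0.0, -0.1, 0.3]
opening: 0.001
grip_force: 0.0
```

```bash
cat > look.py <<'E'
import sys
from g import *
n=sys.argv[1]; x,y=int(sys.argv[2]),int(sys.argv[3]); c=sys.argv[4] if len(sys.argv)>4 else "scene"
im=snap(c,n+"f")[:,:,::-1]; cv2.imwrite(f"pics/{n}.png",cv2.resize(im[y:y+90,x:x+120],(800,600),interpolation=cv2.INTER_CUBIC))
s=env.state(); q=proj(c,s["position"])[0]; print("tcp px in crop",(q-[x,y])*800/120)
E
python3 look.py e1 300 150; python3 -c "
from g import *
go(C+.114*u,.075,110.5)"
```

```text
tcp px in crop [318.04587304 374.36633929]
pos [ 0.6215 -0.0394  0.1014] t 4.0 F [-0.46 -1.02  0.37] open 0.002
rot [-0.  0.  0.] then shift mm [-1.3 -0.6 26.4]
```

View pics/e1.png

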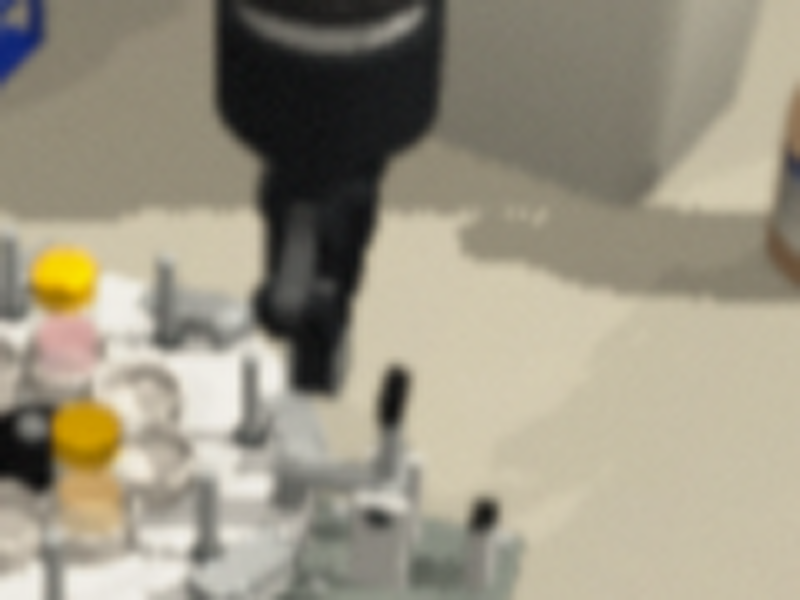

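The finger (bottom at (318,385)) stands inward of the lever tab (395,390), clear of the pegs. I'll lower it and push outward.

{"name": "servo_tool", "arguments": {
  "steps": [
    [[0,-0.5,13],[0,0,0],1],
    [[0,0,13],[0,0,0],1],
    [[-5,0,0],[0,0,0],1],
    [[-5,0,0],[0,0,0],1],
    [[-5,0,0],[0,0,0],1],
    [[-5,0,0],[0,0,0],1],
    [[-5,0,0],[0,0,0],1],
    [[-5,0,0],[0,0,0],1]
  ]
}}

```text
time: 5.0
position: [0.6316, -0.0679, 0.0754]
eef_rot: [[-0.35, 0.937, 0.0], [0.937, 0.35, 0.0], [-0.0, 0.0, -1.0]]
wrist_force: [1.2, 0.4, -0.4]
opening: 0.002
grip_force: 0.1
```

{"name": "servo_tool", "arguments": {
  "steps": [
    [[-5,0,0],[0,0,0],1],
    [[-5,0,0],[0,0,0],1],
    [[-5,0,0],[0,0,0],1],
    [[-5,0,0],[0,0,0],1],
    [[0,0,0],[0,0,0],1]
  ]
}}

```text
time: 5.62
position: [0.6384, -0.087, 0.0753]
eef_rot: [[-0.35, 0.937, 0.0], [0.937, 0.35, -0.0], [-0.0, 0.0, -1.0]]
wrist_force: [0.2, -0.5, -0.1]
opening: 0.003
grip_force: 0.0
```

```bash
python3 look.py e2 300 150; python3 -c "
from g import *
go(C+.168*u,.075,110.5)"
```

```text
tcp px in crop [449.69781003 448.15537642]
pos [ 0.6384 -0.0866  0.0753] t 5.675 F [ 0.3   1.05 -0.45] open 0.002
rot [-0. -0. -0.] then shift mm [-5.2  0.2  0.3]
```

View pics/e2.png

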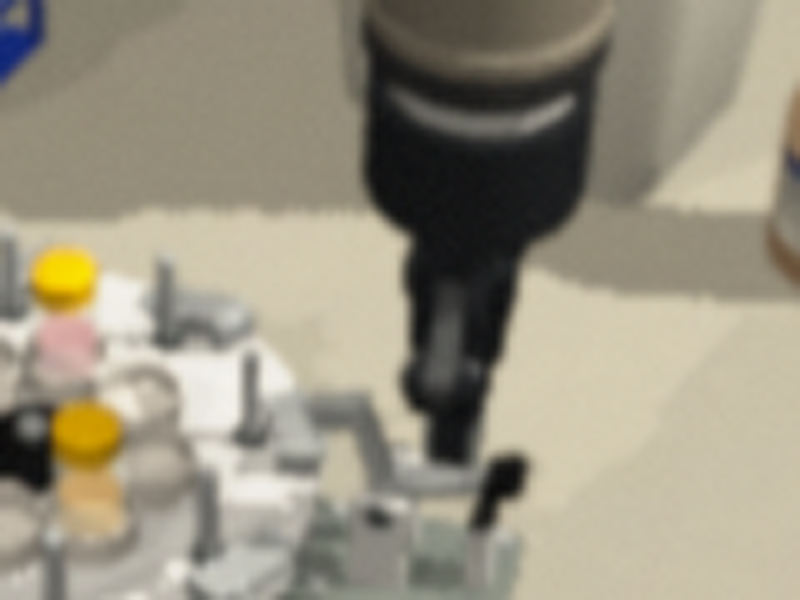

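Pawl thrown back: arm upright at (370,440), nose pointing inward at (315,405), lever tab on the rest post at (510,475). I'll withdraw upward and go to the peg at world angle 176°.

{"name": "servo_tool", "arguments": {
  "steps": [
    [[0,0,-25],[0,0,0],1],
    [[0,0,-45],[0,0,0],1],
    [[0,0,-45],[0,0,0],1],
    [[0,0,0],[0,0,0],1]
  ]
}}

```text
time: 6.18
position: [0.6407, -0.0868, 0.1944]
eef_rot: [[-0.35, 0.937, 0.007], [0.937, 0.35, 0.0], [-0.003, 0.007, -1.0]]
wrist_force: [-0.4, 0.2, -0.7]
opening: -0.002
grip_force: 0.0
```

```bash
cat >> g.py <<'E'
def pol(r,deg,t=0): # point at radius r, world angle deg, shifted t ccw
    a=np.radians(deg); return C+r*np.array([np.cos(a),np.sin(a)])+t*np.array([-np.sin(a),np.cos(a)])
E
python3 -c "
from g import *
go(pol(.088,176.2,.030),.19,86.2)"
```

```text
pos [ 0.6407 -0.0868  0.1944] t 6.175 F [-0.4   0.17 -0.66] open -0.002
rot [0.007 0.001 0.424] then shift mm [ 118.5 -157.2    4.4]
```

{"name": "servo_tool", "arguments": {
  "steps": [
    [[0,0,0],[0,0,0.141],1],
    [[0,0,0],[0,0,0.141],1],
    [[0,0,0],[0,0,0.142],1],
    [[29.6,-39.3,0],[0,0,0],1],
    [[29.6,-39.3,0],[0,0,0],1],
    [[29.6,-39.3,0],[0,0,0],1],
    [[29.6,-39.3,0],[0,0,0],1],
    [[0,0,0],[0,0,0],1]
  ]
}}

```text
time: 7.18
position: [0.4861, 0.0452, 0.1892]
eef_rot: [[0.06, 0.998, -0.004], [0.998, -0.06, 0.002], [0.002, -0.004, -1.0]]
wrist_force: [0.8, 0.4, 0.6]
opening: -0.001
grip_force: 0.0
```

{"name": "servo_tool", "arguments": {
  "steps": [
    [[0,0,40],[0,0,0],1],
    [[0,0,40],[0,0,0],1],
    [[0,0,20],[0,0,0],1],
    [[0,0,0],[0,0,0],1]
  ]
}}

```text
time: 7.68
position: [0.4886, 0.0411, 0.0888]
eef_rot: [[0.067, 0.998, -0.003], [0.998, -0.067, -0.002], [-0.002, -0.003, -1.0]]
wrist_force: [0.2, -0.8, 0.4]
opening: -0.002
grip_force: 0.0
```

```bash
python3 -c "
from g import *
go(pol(.088,176.2,.030),.058,86.2)"; python3 look.py e3 250 165
```

```text
pos [0.4886 0.0411 0.0888] t 7.675 F [ 0.17 -0.84  0.39] open -0.002
rot [-0.003  0.002 -0.001] then shift mm [ 1.   3.1 30.8]
tcp px in crop [258.64711469 428.93364388]
```

View pics/e3.png

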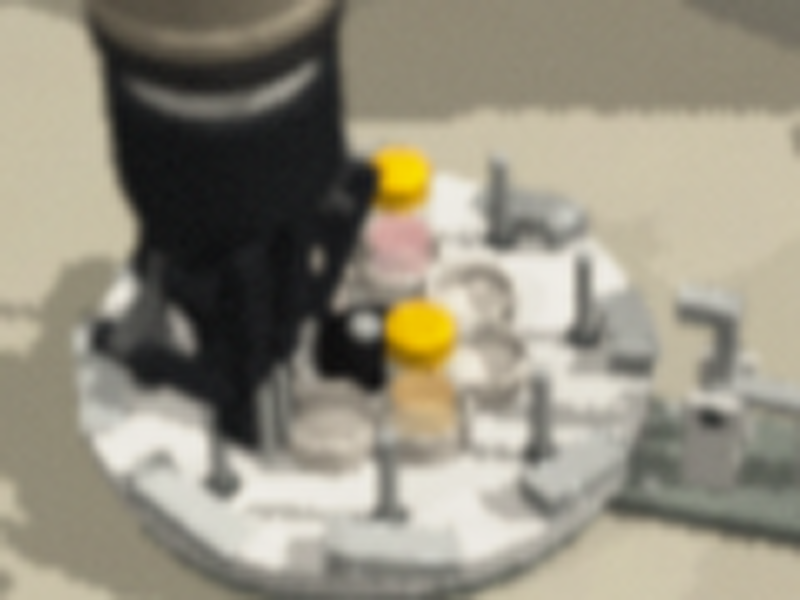

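```bash
python3 -c "
from g import *
p=env.state()['position']
o=np.array([250,165]);k=800/120
for P in [np.r_[pol(.085,176.2),.075],np.r_[pol(.085,176.2),.03]]+[p+np.array([a,b,0]) for a in(-.0145,.0145) for b in (-.011,.011)]: print(P.round(3),((proj('scene',P)[0]-o)*k).round())"
```

```text
[0.497 0.072 0.075] [206. 412.]
[0.497 0.072 0.03 ] [216. 496.]
[0.475 0.03  0.09 ] [259. 467.]
[0.475 0.052 0.09 ] [209. 442.]
[0.504 0.03  0.09 ] [308. 416.]
[0.504 0.052 0.09 ] [258. 392.]
```

The pawl rests thrown back (nose at (700,300)). The fingertip at (245,430) is on the ccw side of its peg (218,400). I'll lower and push along the arc.

{"name": "servo_tool", "arguments": {
  "steps": [
    [[0,5,0],[0,0,0],1],
    [[0,0,14],[0,0,0],1],
    [[0,0,14],[0,0,0],1],
    [[5,0,0],[0,0,0],1],
    [[5,0,0],[0,0,0],1],
    [[4,0,0],[0,0,0],1],
    [[0,0,0],[0,0,0],1]
  ]
}}

```text
time: 8.6
position: [0.4955, 0.0564, 0.0625]
eef_rot: [[0.065, 0.998, 0.001], [0.998, -0.065, 0.0], [0.0, 0.001, -1.0]]
wrist_force: [0.5, 0.7, -0.2]
opening: 0.002
grip_force: 0.0
```

```bash
python3 -c "
from g import *
go(pol(.086,176.2,.016),.060,86.2)"
```

```text
pos [0.4955 0.0564 0.0625] t 8.6 F [ 0.53  0.73 -0.21] open 0.002
rot [ 0.001 -0.     0.001] then shift mm [-0.8 -0.8  2.5]
```

{"name": "servo_tool", "arguments": {
  "steps": [
    [[5.66,-0.8,0],[0,0,0.0654],1],
    [[5.66,-0.8,0],[0,0,0.0654],1],
    [[5.66,-0.8,0],[0,0,0.0654],1],
    [[5.66,-0.8,0],[0,0,0.0654],1],
    [[5.66,-0.8,0],[0,0,0.0654],1],
    [[5.66,-0.8,0],[0,0,0.0654],1],
    [[5.66,-0.8,0],[0,0,0.0654],1],
    [[0,0,0],[0,0,0],1]
  ]
}}

```text
time: 9.6
position: [0.4998, 0.0954, 0.0622]
eef_rot: [[0.499, 0.867, -0.0], [0.867, -0.499, -0.0], [-0.0, -0.0, -1.0]]
wrist_force: [-0.8, 0.5, 0.2]
opening: 0.001
grip_force: 0.0
```

{"name": "servo_tool", "arguments": {
  "steps": [
    [[5.66,-0.8,0],[0,0,0.0654],1],
    [[5.66,-0.8,0],[0,0,0.0654],1],
    [[5.66,-0.8,0],[0,0,0.0654],1],
    [[0,0,0],[0,0,0],1]
  ]
}}

```text
time: 10.1
position: [0.5076, 0.1106, 0.0623]
eef_rot: [[0.658, 0.753, 0.0], [0.753, -0.658, -0.0], [0.0, 0.0, -1.0]]
wrist_force: [0.4, -0.3, -0.6]
opening: -0.004
grip_force: 0.0
```

```bash
python3 -c "
from g import *
go(pol(.086,133,.015),.0625,43)"; python3 look.py e4 250 165
```

```text
pos [0.5076 0.1106 0.0623] t 10.1 F [ 0.42 -0.31 -0.6 ] open -0.004
rot [ 0.    -0.     0.102] then shift mm [ 8.6 -3.  -0.2]
tcp px in crop [144.40491064 376.8812325 ]
```

View pics/e4.png

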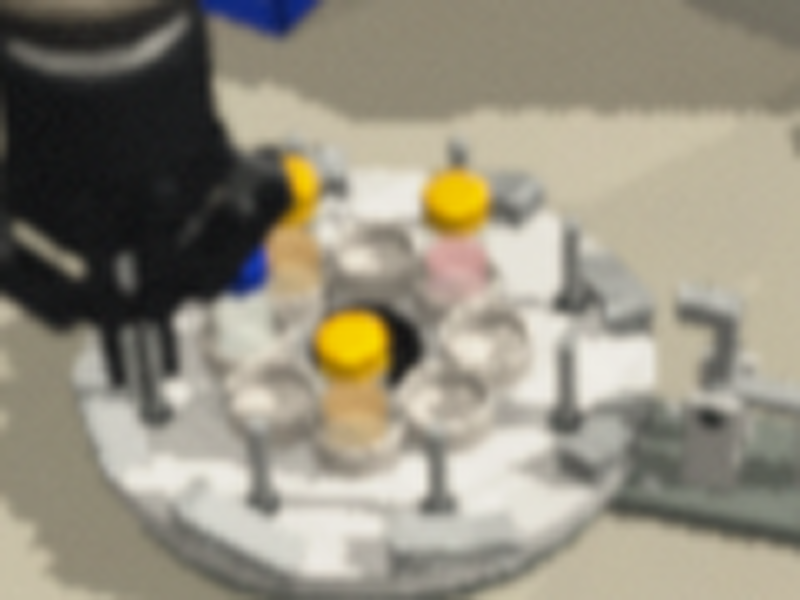

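The wheel has turned; peg bases are at (262,505), (437,503), (565,428), (570,303), (155,418). I'll fit the wheel angle against the earlier picture.

```bash
cat > ang.py <<'E'
from g import *
def ang(pts):
    out=[]
    for p in pts:
        P=onz("scene",np.array(p)*120/800+[250,165],.03)[:2]-C; out.append((np.degrees(np.arctan2(P[1],P[0])),np.hypot(*P)*1000))
    out=np.array(out); m=out[:,0]%45; print(out.round(1).tolist()); print("mod45",m.round(1), "mean", (np.degrees(np.angle(np.exp(1j*np.radians(out[:,0]*8)).mean()))/8)%45)
if __name__=="__main__":
    ang([(222,487),(388,517),(538,455),(583,343),(497,242)]); ang([(262,505),(437,503),(565,428),(570,303),(155,418)])
    print("target", (20.5+22.5)%45)
E
python3 ang.py
```

```text
[[175.2, 80.1], [-137.2, 79.5], [-91.2, 83.3], [-48.3, 87.3], [-3.2, 88.2]]
mod45 [40.2 42.8 43.8 41.7 41.8] mean 42.0871495514397
[[-171.8, 79.8], [-123.2, 78.0], [-79.4, 85.6], [-33.3, 88.8], [142.6, 82.1]]
mod45 [ 8.2 11.8 10.6 11.7  7.6] mean 9.97486370179014
target 43.0
```

{"name": "servo_tool", "arguments": {
  "steps": [
    [[5.66,-0.8,0],[0,0,0.0654],1],
    [[5.66,-0.8,0],[0,0,0.0654],1],
    [[5.66,-0.8,0],[0,0,0.0654],1],
    [[0,0,0],[0,0,0],1]
  ]
}}

```text
time: 10.65
position: [0.5181, 0.1242, 0.0623]
eef_rot: [[0.792, 0.611, 0.001], [0.611, -0.792, -0.0], [0.0, 0.001, -1.0]]
wrist_force: [-0.7, 0.1, -0.1]
opening: -0.003
grip_force: 0.0
```

```bash
python3 look.py e5 250 165
```

```text
tcp px in crop [133.0103728  346.52697784]
```

View pics/e5.png

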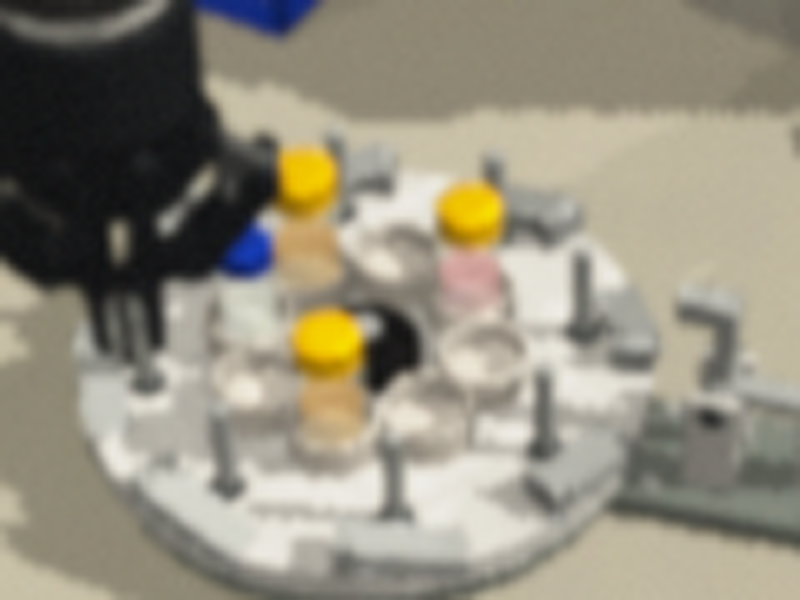

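Now the pegs are at (228,490), (396,515), (543,455), (586,338), almost exactly the start pattern: one notch back.

```bash
python3 -c "
from ang import *
ang([(222,487),(388,517),(538,455),(583,343)])
ang([(228,490),(396,515),(543,455),(586,338)])
go(pol(.086,133,.03),.0625,37)"
```

```text
[[175.2, 80.1], [-137.2, 79.5], [-91.2, 83.3], [-48.3, 87.3]]
mod45 [40.2 42.8 43.8 41.7] mean 42.15473341758218
[[177.2, 79.9], [-135.0, 79.1], [-90.5, 84.8], [-46.6, 88.9]]
mod45 [42.2  0.  44.5 43.4] mean 43.80079547368792
pos [0.5181 0.124  0.0624] t 10.7 F [ 0.34 -0.1   0.16] open 0.001
rot [ 0.001 -0.001  0.011] then shift mm [-23.1   2.1  -0.1]
```

{"name": "servo_tool", "arguments": {
  "steps": [
    [[-6,0,0],[0,0,0],1],
    [[-6,0,0],[0,0,0],1],
    [[0,0,-40],[0,0,0],1],
    [[0,0,-50],[0,0,0],1],
    [[0,0,-50],[0,0,0],1],
    [[0,0,0],[0,0,0],1]
  ]
}}

```text
time: 11.45
position: [0.5102, 0.1168, 0.2054]
eef_rot: [[0.793, 0.609, 0.006], [0.609, -0.793, 0.003], [0.007, 0.001, -1.0]]
wrist_force: [-0.3, 0.1, -0.4]
opening: 0.002
grip_force: 0.0
```

{"name": "servo_tool", "arguments": {
  "steps": [
    [[0,0,0],[0,0,-0.159],1],
    [[0,0,0],[0,0,-0.159],1],
    [[0,0,0],[0,0,-0.159],1],
    [[0,0,0],[0,0,-0.159],1],
    [[0,0,0],[0,0,-0.159],1],
    [[0,0,0],[0,0,-0.159],1],
    [[0,0,0],[0,0,-0.159],1],
    [[0,0,0],[0,0,-0.159],1]
  ]
}}

```text
time: 12.45
position: [0.5072, 0.1165, 0.2012]
eef_rot: [[-0.353, 0.935, -0.002], [0.935, 0.353, -0.0], [0.0, -0.002, -1.0]]
wrist_force: [0.5, 0.9, -0.1]
opening: 0.002
grip_force: 0.0
```

```bash
python3 -c "
from g import *
go(C+.168*u,.2,110.5)"
```

```text
pos [0.5072 0.1165 0.2012] t 12.45 F [ 0.5   0.89 -0.11] open 0.002
rot [-0.002 -0.     0.003] then shift mm [-241.3   51.9    1.2]
```

{"name": "servo_tool", "arguments": {
  "steps": [
    [[-48.3,10.4,0],[0,0,0.003],1],
    [[-48.3,10.4,0],[0,0,0],1],
    [[-48.3,10.4,0],[0,0,0],1],
    [[-48.3,10.4,0],[0,0,0],1],
    [[-48.3,10.4,0],[0,0,0],1],
    [[0,0,0],[0,0,0],1],
    [[0,0,0],[0,0,0],1]
  ]
}}

```text
time: 13.32
position: [0.6396, -0.0913, 0.201]
eef_rot: [[-0.345, 0.939, -0.002], [0.939, 0.345, 0.001], [0.002, -0.002, -1.0]]
wrist_force: [-0.3, -0.0, 0.1]
opening: 0.004
grip_force: 0.0
```

```bash
python3 -c "
from g import *
go(C+.168*u,.075,110.5)"
```

```text
pos [ 0.6396 -0.0913  0.201 ] t 13.325 F [-0.3  -0.02  0.07] open 0.004
rot [-0.002 -0.002 -0.005] then shift mm [ -0.3   0.7 126. ]
```

{"name": "servo_tool", "arguments": {
  "steps": [
    [[0,0.7,40],[0,0,-0.005],1],
    [[0,0,40],[0,0,0],1],
    [[0,0,30],[0,0,0],1],
    [[0,0,14],[0,0,0],1],
    [[0,0,0],[0,0,0],1]
  ]
}}

```text
time: 13.95
position: [0.6406, -0.0902, 0.0777]
eef_rot: [[-0.351, 0.936, -0.002], [0.936, 0.351, 0.001], [0.001, -0.001, -1.0]]
wrist_force: [0.3, -0.5, 0.2]
opening: -0.001
grip_force: 0.0
```

{"name": "servo_tool", "arguments": {
  "steps": [
    [[5,0,0],[0,0,0],1],
    [[5,0,0],[0,0,0],1],
    [[4,0,0],[0,0,0],1],
    [[4,0,0],[0,0,0],1],
    [[4,0,0],[0,0,0],1],
    [[4,0,0],[0,0,0],1],
    [[4,0,0],[0,0,0],1],
    [[4,0,0],[0,0,0],1]
  ]
}}

```text
time: 14.95
position: [0.6292, -0.0592, 0.0782]
eef_rot: [[-0.35, 0.937, -0.0], [0.937, 0.35, 0.0], [0.0, -0.0, -1.0]]
wrist_force: [-0.3, 0.9, 0.1]
opening: -0.001
grip_force: 0.1
```

{"name": "servo_tool", "arguments": {
  "steps": [
    [[4,0,0],[0,0,0],1],
    [[4,0,0],[0,0,0],1],
    [[4,0,0],[0,0,0],1],
    [[4,0,0],[0,0,0],1],
    [[4,0,0],[0,0,0],1],
    [[0,0,0],[0,0,0],1],
    [[0,0,0],[0,0,0],1]
  ]
}}

```text
time: 15.82
position: [0.6224, -0.0408, 0.0783]
eef_rot: [[-0.35, 0.937, 0.0], [0.937, 0.35, -0.0], [-0.0, 0.0, -1.0]]
wrist_force: [-0.4, 0.2, -0.9]
opening: 0.003
grip_force: 0.0
```

```bash
python3 -c "
from g import *
go(C+.113*u,.075,110.5)"
```

```text
pos [ 0.6224 -0.0408  0.0783] t 15.825 F [-0.43  0.23 -0.92] open 0.003
rot [0. 0. 0.] then shift mm [ 1.4 -0.9  3.3]
```

{"name": "servo_tool", "arguments": {
  "steps": [
    [[0,0,-25],[0,0,0],1],
    [[0,0,-45],[0,0,0],1],
    [[0,0,-55],[0,0,0],1],
    [[0,0,-40],[0,0,0],1],
    [[0,0,0],[0,0,0],1],
    [[0,0,0],[0,0,0],1]
  ]
}}

```text
time: 16.58
position: [0.6219, -0.0407, 0.2427]
eef_rot: [[-0.35, 0.937, -0.001], [0.937, 0.35, 0.0], [0.001, -0.001, -1.0]]
wrist_force: [-0.3, 0.5, -0.5]
opening: -0.004
grip_force: 0.0
```

```bash
cat > cmp.py <<'E'
from g import *
k=lambda im:im.astype(float).mean(2)
a=k(cv2.imread("pics/scene0.png")); b=k(snap("scene","fin")[:,:,::-1]); c=k(cv2.imread("pics/e5f.png"))
# tab/arm/nose region: start (full px) x 335-375, y 200-250
R=np.s_[200:248,338:376]
print("pawl diff vs start",np.abs(a-b)[R].mean(),"thrown-back vs start",np.abs(a-c)[R].mean())
# tab centroid (dark pixels) start / now
for n,i in(("start",a),("back",c),("now",b)):
    ys,xs=np.where(i[200:222,350:366]<70); print(n,len(xs),(xs.mean()+350,ys.mean()+200) if len(xs) else None)
# wheel + pawl subpixel shifts of patches start->now : lever, nose
for n,(x,y,w,h) in {"lever":(353,203,14,18),"nosearm":(338,212,20,14),"tongue":(345,232,32,14)}.items():
    t=a[y:y+h,x:x+w].astype(np.float32); s=b[y-6:y+h+6,x-6:x+w+6].astype(np.float32)
    m=cv2.matchTemplate(s,t,cv2.TM_CCOEFF_NORMED); _,v,_,l=cv2.minMaxLoc(m); print(n,round(v,3),np.array(l)-6)
# peg-pattern rotation: rim annulus unwrapped at disc height, now / e5 vs start
th=np.radians(np.arange(0,360,.25))
def unw(i,r,z):
    p=proj("scene",np.c_[C[0]+r*np.cos(th),C[1]+r*np.sin(th),np.full(len(th),z)]).astype(np.float32)
    return cv2.remap(i.astype(np.float32),p[:,:1],p[:,1:],1).ravel()
for r,z in((.085,.06),(.085,.05),(.103,.044),(.103,.037)):
    A=unw(a,r,z);B=unw(b,r,z);sel=(th>np.radians(180))&(th<np.radians(270))
    s=[np.corrcoef(A[sel],np.roll(B,j)[sel])[0,1] for j in range(-40,41)]
    print("rim shift deg",(np.argmax(s)-40)*-.25,max(s))
E
python3 cmp.py
```

```text
pawl diff vs start 12.816703216374268 thrown-back vs start 14.206140350877195
start 25 (np.float64(358.44), np.float64(209.48))
back 0 None
now 23 (np.float64(358.4782608695652), np.float64(209.17391304347825))
lever 0.997 [0 0]
nosearm 0.95 [0 0]
tongue 0.963 [0 0]
rim shift deg 1.75 0.9757918916535754
rim shift deg 1.75 0.9921390704033254
rim shift deg 1.75 0.9541811037655452
rim shift deg 1.5 0.9717405137504359
```

The lever tab is back at its start pixel within 0.3 px (match 0.997), so the nose is fully down. The wheel sits one notch back and the arm is clear.

```bash
python3 -c "
from bench import env
print(env.job_done())"
```

```text
the job is handed in; nothing more can be done
None
```

The pawl was thrown back, the wheel pushed one notch clockwise by a peg, and the pawl tipped back with its nose down in the next gap; the camera check matched, and I handed the job in with the arm clear at about 17 s.

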